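Raise the imager's lamp arm and put it on standby

ROBOT

A 6-joint arm with a two-finger parallel gripper is mounted at the origin on the work surface. World frame = base frame: x ahead of the robot, y to its left, z up, the work surface at z = 0. Lengths are in m, angles in rad, forces in N, time in s.
With the tool pointing down it reaches from about 0.35 to 0.875 m from the base axis. Payload 4.2 kg.
Tool frame: the origin (TCP) lies midway between the tips of the shut fingers; the grasp point (between the pads) lies 19 mm behind it; z points along the fingers, y is the direction in which the jaws open and shut (so a half turn about z gives the same grasp; the last joint's range is limited). The gripper opens to 85 mm and grips with 20 to 120 N. Pads are 22 mm wide; open, the fingers measure 114 mm over their backs; the gripper's body (76 mm by 85 mm) begins 54 mm behind the grasp point. The pads swing forward as they close: fully open they stand 13 mm farther back than shut.
Start: joints at [1.408, 0.385, 0.008, 0, -1.194, -0.259], TCP at [0.256, 0.57, 0.198] pointing down, gripper open.
Joint ranges: [-3.14, 3.14], [-1.21, 2.06], [-1.07, 1.41], [-3.16, 2.05], [-2.99, -0.16], [-3.1, 3.1]. Speed limits (rad/s): [2.79, 2.79, 3.14, 3.14, 3.14, 3.14].

INTERFACE

Orientations are given as [roll, pitch, yaw] about the fixed x, y, z axes, in that order (R = Rz(yaw) Ry(pitch) Rx(roll)).
In Python, from bench import status, snapshot, get_calibration, arm gives the robot as it stands.
- The arm moves only by the tool step_arm, never from a script. Its argument "increments" is a list of rows, each an object with "delta_rot": the turn, a rotation vector about the tool's x, y, z in degrees, a list of three; "delta_pos": the shift along the tool's x, y, z in mm, a list of three; "grip": the opening, from 0 (shut) to 1 (fully open). A call has 1 to 8 rows; each row is the pose to reach, as a shift and turn from the pose measured when the call began, along the tool's axes at that moment; what a row does not reach only later rows make up. A row lasts 1/12 s, in which the tool goes at most 41.7 mm and 7.16 degrees, less where a joint would pass 70% of its speed; a pose out of reach is approached as far as the arm can. A call with a gripper value outside its range is refused whole. The fingers move at their own pace and stop on an object; "newtons" is the grip in N (left out, the last holds). Time passes only in rows, so rows that repeat a pose let the fingers close. It gives the time, the measured TCP pose, the force and the opening at its end, in the units of the state.
- status.state(): the state, without advancing time (a new reading comes with each control period).
- snapshot(name): name is "side" or "top" or "wrist"; returns the picture (400x640x3 uint8, red, green, blue); there is no depth.
- get_calibration(name): a dict with "intrinsics" (3x3 intrinsics, pixels), "camera_from_world" (4x4, takes a point from world to camera coordinates). Camera axes: x right, y down, z forward; pixel columns grow to the right and rows downward; lengths in m; the calibration is good to about 2 mm. The wrist camera is an equidistant fisheye: a pixel r from the principal point sees the ray r / f radians off the axis. A picture is of the moment at which its call begins: read the wrist's pose just before it. get_calibration takes no time and is no camera call; for the wrist camera it gives the pose at the moment of the call.
- arm.finish_job(): hands the job in, once; it reports no verdict.
The state is a dict: "clock": time; "joints": joint angles; "joint_velocities": joint speeds; "joint_efforts": joint torques, N m; "ee_pos": TCP position; "eef_rot": TCP orientation; "force": force on the tool from outside, world axes, zero at the start; "ft_torque": the same for the moment, N m; "opening": finger opening in m.
Only numpy, scipy, OpenCV 4.12 (cv2) and the standard library are available. Lean on these libraries where they do the work, as an engineer would, in place of code of your own. Each camera call takes 0.05 s, during which the arm holds its last target. There are 200 camera calls.

TASK

Open the cell imager for cleaning: push its lamp arm up by the bar at its front, past its balance point, so that it swings back and stays fully raised by itself. Then press the larger of the two round buttons on the control pad fully in and let it go, without pressing the smaller one. Nothing needs gripping; leave the well plate and everything else on the bench where they are.

Things in the scene. Friction and masses are not known exactly. Their poses are not given: they have to be found in the camera images.
- imager: cell imager fixed to the bench: white base 220 deep (x -90 to +130) x 180 wide, 80 high, black stage plate on top to 83 high, two 80 mm cheeks (tops at 155 high) at the rear that carry the lamp arm. Origin on the bench under the base, z up, its own -x axis points to its front, where the bar is: roughly to the left of the robot (+y), give or take 0.3 rad
- lamp_hinge (a point): hinge axis of the lamp arm, midway between the cheeks, 135 above the bench; the axis is level and runs along the imager's y. Same axes as the imager (sizes in mm)
- bar (a point): centre of the push bar across the free front end of the lamp arm: a steel round bar 16 in diameter, 136 long, along the imager's y, 210 from the hinge, 30 in front of the base; at the start it is 135 above the bench, level with the hinge, with nothing below it down to the bench. Axes turn with the arm (sizes in mm)
- lamp_arm (a joint): angle of the lamp arm, rad: 0 lying level on its lower stop, growing as the bar goes up and back, upper stop 1.35. Balance point about 0.8: left below it the arm falls back to 0; left beyond it, it swings on slowly by itself (damped, 1 to 3 s) to the upper stop and stays, without a latch. Raising it at the bar takes 1 to 3 N, less as it rises
- weight (a point): middle of the lamp arm's counterweight, a steel cylinder 38 in diameter, 116 long, along the imager's y; at the start 78 above and 18 behind the hinge. It turns with the arm. The arm's two rails are 102 wide overall and 16 thick, with a lamp head 72 to 138 from the hinge reaching 18 below and 18 above the rails' middle (sizes in mm)
- pad: grey control pad fixed to the bench, 100 (x) x 150 (y) x 30 high, with two round push buttons on top; origin on the bench under its centre, z up (sizes in mm)
- big_button_top (a point): centre of the top face of the larger button, 36 in diameter, at pad x -12, y +36; it is pressed straight down (sizes in mm)
- big_button (a joint): travel of the larger button, m: 0 out, 0.006 fully in; springs back; fully in takes 5 N
- small_button_top (a point): centre of the top face of the smaller button, 16 in diameter, at pad x -12, y -40; not to be pressed (sizes in mm)
- small_button (a joint): travel of the smaller button, m: 0 out, 0.006 fully in
- wellplate: bystander: clear multiwell plate lying on the imager's stage under the lamp arm, 84 x 127 x 12; origin under its centre (sizes in mm)
- tipbox: bystander: pipette-tip box, 87 x 122 x 62 high, blue lid; origin under its centre (sizes in mm)
- reagent: bystander: amber bottle, 66 diameter, 150 high; origin under its centre (sizes in mm)
- jar: bystander: glass jar, 70 diameter, 80 high; origin under its centre (sizes in mm)
- dish: bystander: clear round dish, 88 diameter, 16 high; origin under its centre (sizes in mm)
- slidebox: bystander: black slide box, 85 x 100 x 30 high; origin under its centre (sizes in mm)
- tuberack: bystander: white rack with five capped tubes, 60 x 160, 100 high; origin under its centre (sizes in mm)
Things that resemble listed ones, but are neither listed nor needed, are in the scene too. Leave any turquoise or yellow look-alike of the pad alone.

How it is judged:
By the outcome, as a careful person would: the job done as asked, in the order asked, and still so for the second after the job is handed in, with the robot touching nothing.
It also fails if it takes over 64 s, if anything falls off the work surface, if the arm or the gripper's body presses on something with over 40 N, if the wrist force passes 120 N, or if a joint passes its speed limit or range.

## Working session

There is one attempt and no reset: what is moved stays moved. The work goes in short steps, Python scripts to look and compute and a tool call to move; the robot and the scene stay as the last step left them, time stands still between calls to the robot, and variables do not carry over. Pictures are saved under pics/ and viewed, about 8 in all and at most 12, crops included, and the job is handed in when it is done.

Besides the shell and the picture viewer there is one more tool, called after "Request:" by a JSON object that holds its "fn" and its "kwargs", one argument or row to a line. step_arm: Moves the arm, as the interface text tells. Its arguments: {"type":"object","properties":{"increments":{"type":"array","items":{"type":"object","properties":{"delta_rot":{"type":"array","items":{"type":"number"}},"delta_pos":{"type":"array","items":{"type":"number"}},"grip":{"type":"number"}}}},"newtons":{"type":"number"}},"required":["increments"]}

```bash
mkdir -p pics; python3 - <<'E'
from bench import status,snapshot,get_calibration
import cv2,numpy as np
for n in ["side","top"]:
    cv2.imwrite(f"pics/{n}0.png",snapshot(n)[:,:,::-1]); c=get_calibration(n); print(n,np.round(c["intrinsics"],1).tolist(),np.round(c["camera_from_world"],3).tolist())
print(status.state())
E
```

```text
side [[397.4, 0.0, 320.1], [0.0, 397.4, 199.8], [0.0, 0.0, 1.0]] [[0.754, -0.656, 0.021, -0.465], [-0.438, -0.527, -0.728, 0.288], [0.489, 0.54, -0.685, 0.99], [0.0, 0.0, 0.0, 1.0]]
top [[414.1, 0.0, 314.4], [0.0, 414.1, 198.6], [0.0, 0.0, 1.0]] [[-0.005, -1.0, -0.009, -0.069], [-0.983, 0.007, -0.183, 0.542], [0.183, 0.008, -0.983, 1.348], [0.0, 0.0, 0.0, 1.0]]
{'clock': 0.1, 'joints': array([ 1.40762940e+00,  3.85508473e-01,  6.77805917e-03, -4.35616597e-04,
       -1.19399985e+00, -2.58600755e-01]), 'joint_velocities': array([-0.00087344, -0.00290028,  0.00144365,  0.00135957,  0.00094273,
       -0.00339808]), 'joint_efforts': array([ 1.50131673e-04, -3.93315554e+01,  1.88930798e+01,  4.19796154e+00,
       -2.55865998e-03,  2.63980890e-07]), 'ee_pos': array([0.25560673, 0.56970856, 0.19731964]), 'eef_rot': array([ 3.13961949e+00, -1.03281078e-04, -4.21928259e-01]), 'force': array([-0.44492546, -0.87871701,  0.39483869]), 'ft_torque': array([-0.02649831, -0.02148141, -0.00867263]), 'opening': 0.08497786740096308}
```

View pics/top0.png

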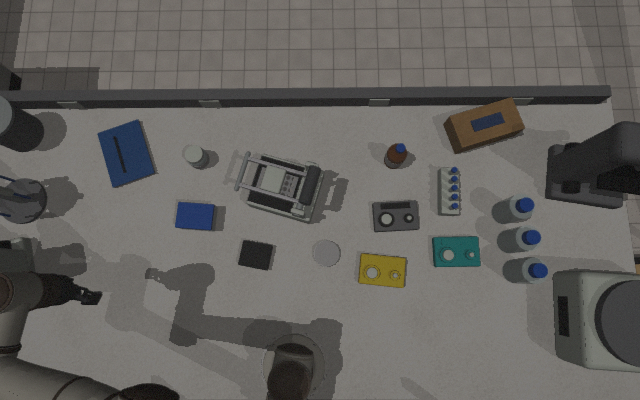

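View pics/side0.png

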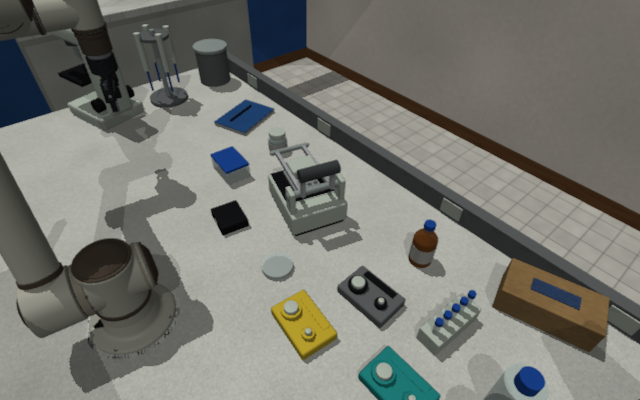

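The top view shows the imager at about (280,185) with its bar at the left (243,172). The grey pad is at (396,216), with its big button at (386,219) and small one at (409,218). I'll enlarge that area to get accurate pixels.

```bash
python3 - <<'E'
import cv2
i=cv2.imread("pics/top0.png")[140:250,225:425]
cv2.imwrite("pics/c1.png",cv2.resize(i,None,fx=4,fy=4,interpolation=cv2.INTER_CUBIC))
E
cat > h.py <<'E'
import numpy as np
from bench import get_calibration
def ray(n,u,v,z):
    c=get_calibration(n);K=c["intrinsics"];T=np.array(c["camera_from_world"])
    R=T[:3,:3];o=-R.T@T[:3,3];d=R.T@np.linalg.inv(K)@[u,v,1]
    return o+d*(z-o[2])/d[2]
def proj(n,p):
    c=get_calibration(n);T=np.array(c["camera_from_world"]);q=np.array(c["intrinsics"])@(T[:3,:3]@p+T[:3,3]);return q[:2]/q[2]
E
```

```text
(no output)
```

View pics/c1.png

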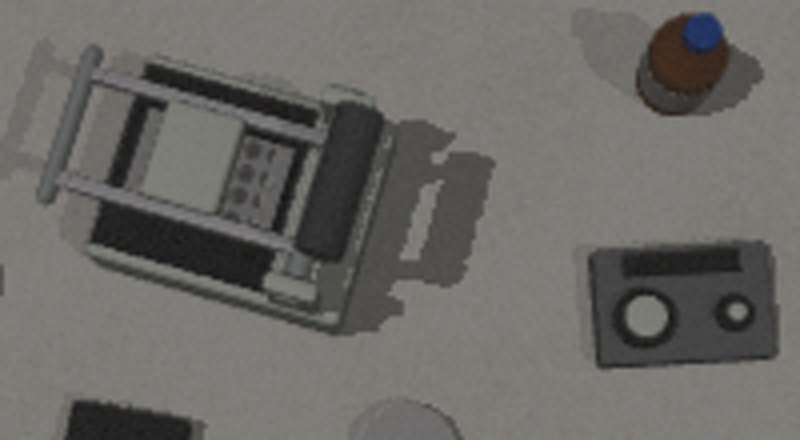

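The crop shows the bar running from (95,50) to (46,198), the big button centred at (645,316), the small one at (737,312), and the counterweight from (360,105) to (318,252).

```bash
python3 - <<'E'
from h import *
f=lambda x,y,z:ray("top",225+x/4-.375,140+y/4-.375,z)
a=f(94,54,.135);b=f(47,194,.135);print("bar",a,b,(a+b)/2,np.linalg.norm(a-b))
d=a-b; d/=np.linalg.norm(d)
front=np.array([-d[1],d[0],0]); print("front dir",front,"yaw of -x",np.arctan2(front[1],front[0]))
c=(a+b)/2;h=c-.21*front;print("hinge",h)
w1=f(360,108,.213);w2=f(318,250,.213);print("weight",(w1+w2)/2,"pred",h-.018*front)
B=f(645,316,.036);S=f(737,312,.036);print("big",B,"small",S,np.linalg.norm(B-S))
for p in (c,a,b,B,S): print(proj("side",p))
E
```

```text
bar [0.67669777 0.14049129 0.135     ] [0.5612059 0.1752159 0.135    ] [0.61895184 0.1578536  0.135     ] 0.12059921447265182
front dir [0.28793397 0.95765026 0.        ] yaw of -x 1.278727584610991
hinge [ 0.5584857  -0.04325296  0.135     ]
weight [ 0.55478271 -0.05911125  0.213     ] pred [ 0.55330289 -0.06049066  0.135     ]
big [ 0.47349594 -0.31298323  0.036     ] small [ 0.47637215 -0.39053833  0.036     ] 0.07760841205862488
[289.37333153 148.89992203]
[306.56420612 144.70926474]
[271.67023864 153.2154439 ]
[357.96492361 284.66022424]
[380.88296085 304.08694424]
```

```bash
cat >> h.py <<'E'
from scipy.spatial.transform import Rotation as Ro
from bench import status
f=np.array([.288,.958,0]);up=np.array([0,0,1.]);c=np.array([.619,.158,.135]);hinge=c-.21*f
def Rt(tilt):  # tool x rear when down, tilted so z goes rearwards
    a=np.radians(tilt);z=-f*np.sin(a)-up*np.cos(a);x=-f*np.cos(a)+up*np.sin(a)
    return np.c_[x,np.cross(z,x),z]
def go(p,R):
    s=status.state();R0=Ro.from_euler("xyz",s["eef_rot"]).as_matrix()
    print("dpos",np.round(R0.T@(p-s["ee_pos"])*1e3,1),"drot",np.round(np.degrees(Ro.from_matrix(R0.T@R).as_rotvec()),1))
def barpose(th,tilt,d,over):
    R=Rt(tilt);P=hinge+.21*(np.cos(th)*f+np.sin(th)*up)
    return P+over*R[:,2]-d*R[:,0],R
def now():
    s=status.state();print(round(s["clock"],2),s["ee_pos"].round(3),s["eef_rot"].round(3),s["joints"].round(2),s["force"].round(1))
E
python3 - <<'E'
from h import *
print("jar",ray("top",195,152,.08),"tip",ray("top",195,215,.062))
go(c+.12*f+np.array([0,0,.12]),Rt(0))
go(c+.12*f+np.array([0,0,.12]),Rt(45))
E
```

```text
jar [0.69883825 0.3299924  0.08      ] tip [0.48641131 0.32519659 0.062     ]
dpos [484.6 107.9 -57.4] drot [ 0.1 -0.1 82.6]
dpos [484.6 107.9 -57.4] drot [-32.2  36.7  78. ]
```

Request:
{"fn": "step_arm", "kwargs": {
  "increments": [
    {"delta_pos":[40,9,-40],"delta_rot":[0,0,7],"grip":0},
    {"delta_pos":[75,17,-57],"delta_rot":[0,0,14],"grip":0},
    {"delta_pos":[110,25,-57],"delta_rot":[0,0,21],"grip":0},
    {"delta_pos":[145,33,-57],"delta_rot":[0,0,28],"grip":0},
    {"delta_pos":[180,41,-57],"delta_rot":[0,0,35],"grip":0},
    {"delta_pos":[215,49,-57],"delta_rot":[0,0,42],"grip":0},
    {"delta_pos":[250,57,-57],"delta_rot":[0,0,49],"grip":0},
    {"delta_pos":[285,65,-57],"delta_rot":[0,0,56],"grip":0}
  ]
}}

```text
clock: 0.77
ee_pos: [0.49, 0.3923, 0.254]
eef_rot: [3.14, -0.002, -1.405]
force: [0.7, 0.7, 0.1]
opening: 0.0
```

```bash
python3 - <<'E'
from h import *
now();go(c+.12*f+np.array([0,0,.12]),Rt(0));go(c+.12*f+np.array([0,0,.12]),Rt(45))
E
```

```text
0.77 [0.49  0.392 0.254] [ 3.140e+00 -2.000e-03 -1.405e+00] [ 0.93  0.36  0.11  0.   -1.32 -0.77] [0.7 0.7 0.1]
dpos [ 144.7 -141.7   -0.9] drot [ 0.1 -0.1 26.2]
dpos [ 144.7 -141.7   -0.9] drot [-10.2  44.1  24.9]
```

Request:
{"fn": "step_arm", "kwargs": {
  "increments": [
    {"delta_pos":[24,-24,0],"delta_rot":[-1.4,6,3.4],"grip":0},
    {"delta_pos":[48,-48,0],"delta_rot":[-2.8,12,6.8],"grip":0},
    {"delta_pos":[72,-72,0],"delta_rot":[-4.2,18,10],"grip":0},
    {"delta_pos":[96,-96,0],"delta_rot":[-5.6,24,14],"grip":0},
    {"delta_pos":[120,-120,0],"delta_rot":[-7,30,17],"grip":0},
    {"delta_pos":[145,-142,0],"delta_rot":[-8.4,36,20],"grip":0},
    {"delta_pos":[145,-142,0],"delta_rot":[-10,44,25],"grip":0},
    {"delta_pos":[145,-142,0],"delta_rot":[-10,44,25],"grip":0}
  ]
}}

```text
clock: 1.43
ee_pos: [0.6548, 0.2718, 0.2471]
eef_rot: [3.14, -0.796, -1.867]
force: [-0.5, 1.0, -2.4]
opening: 0.0002
```

```bash
python3 - <<'E'
from h import *
import cv2
from bench import snapshot
now()
for o in (-.08,.025):
  p,R=barpose(0,45,.038,o);print(p.round(3));go(p,R)
cv2.imwrite("pics/s2.png",snapshot("side")[:,:,::-1])
E
```

```text
1.43 [0.655 0.272 0.247] [ 3.14  -0.796 -1.867] [ 0.77  0.9   0.67  0.4  -2.04 -1.02] [-0.5  1.  -2.4]
[0.643 0.238 0.165]
dpos [-33.9   1.2  83.2] drot [ 0.2 -0.6 -0.2]
[0.622 0.167 0.09 ]
dpos [-34.9   0.8 188.3] drot [ 0.2 -0.6 -0.2]
```

View pics/s2.png

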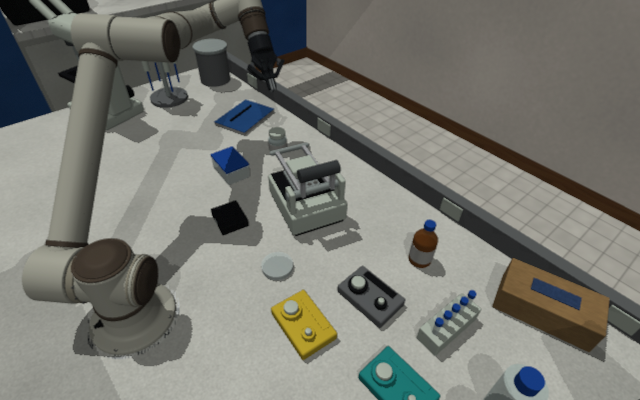

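The side view shows the tool tilted toward the bar with its tips at (270,85). It is clear of the jar at (278,138). I'll slide it under the bar.

Request:
{"fn": "step_arm", "kwargs": {
  "increments": [
    {"delta_pos":[-17,0,30],"grip":0},
    {"delta_pos":[-35,0,60],"grip":0},
    {"delta_pos":[-35,0,85],"grip":0},
    {"delta_pos":[-35,1,110],"grip":0},
    {"delta_pos":[-35,1,135],"grip":0},
    {"delta_pos":[-35,1,160],"grip":0},
    {"delta_pos":[-35,1,188],"grip":0},
    {"delta_pos":[-35,1,188],"grip":0}
  ]
}}

```text
schema error: expected keys delta_rot, delta_pos, grip
```

```bash
python3 - <<'E'
from h import *
import cv2
from bench import snapshot
now()
for th in (0,.15,.3,.45,.6,.75,.9,1.05):
  p,R=barpose(th,45,.02,.025);go(p,R)
a=snapshot("side")[90:220,220:380];b=snapshot("top")[130:230,190:350]
cv2.imwrite("pics/c3.png",cv2.vconcat([cv2.resize(x,(560,h)) for x,h in((a,455),(b,350))])[:800,:,::-1][:, :])
i=cv2.imread("pics/c3.png");print(i.shape);cv2.imwrite("pics/c3.png",cv2.resize(i,None,fx=.74,fy=.74))
E
```

```text
1.48 [0.654 0.273 0.246] [ 3.138 -0.797 -1.864] [ 0.77  0.9   0.67  0.4  -2.04 -1.02] [-1.3  0.4 -3.3]
dpos [-1.590e+01  1.000e-01  1.882e+02] drot [ 0.2 -0.6 -0. ]
dpos [8.20e+00 1.00e-01 1.68e+02] drot [ 0.2 -0.6 -0. ]
dpos [ 35.    0.2 151.6] drot [ 0.2 -0.6 -0. ]
dpos [ 64.    0.2 139.3] drot [ 0.2 -0.6 -0. ]
dpos [ 94.5   0.2 131.6] drot [ 0.2 -0.6 -0. ]
dpos [125.8   0.2 128.5] drot [ 0.2 -0.6 -0. ]
dpos [157.3   0.2 130.1] drot [ 0.2 -0.6 -0. ]
dpos [1.881e+02 1.000e-01 1.363e+02] drot [ 0.2 -0.6 -0. ]
(800, 560, 3)
```

View pics/c3.png

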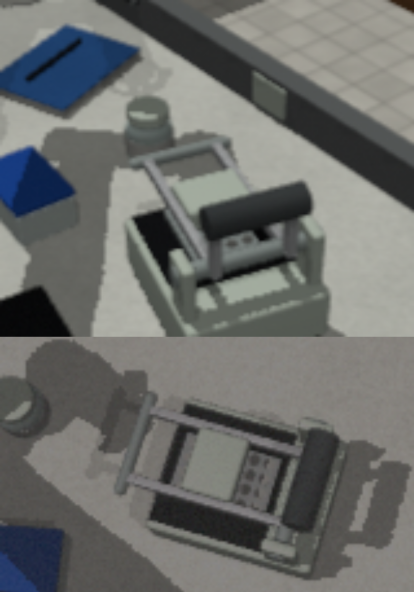

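The move was refused because delta_rot is required, so the pictures show the scene unchanged. I'll send it again.

Request:
{"fn": "step_arm", "kwargs": {
  "increments": [
    {"delta_pos":[-17,0,30],"delta_rot":[0,0,0],"grip":0},
    {"delta_pos":[-35,0,60],"delta_rot":[0,0,0],"grip":0},
    {"delta_pos":[-35,0,85],"delta_rot":[0,0,0],"grip":0},
    {"delta_pos":[-35,1,110],"delta_rot":[0,0,0],"grip":0},
    {"delta_pos":[-35,1,135],"delta_rot":[0,0,0],"grip":0},
    {"delta_pos":[-35,1,160],"delta_rot":[0,0,0],"grip":0},
    {"delta_pos":[-35,1,188],"delta_rot":[0,0,0],"grip":0},
    {"delta_pos":[-35,1,188],"delta_rot":[0,0,0],"grip":0}
  ]
}}

```text
clock: 2.25
ee_pos: [0.6186, 0.1654, 0.0926]
eef_rot: [3.136, -0.789, -1.862]
force: [-1.4, -0.5, -1.6]
opening: 0.0002
```

```bash
python3 - <<'E'
from h import *
import cv2
from bench import snapshot
now()
for th in (0,.15,.3,.45,.6,.75,.9,1.05):
  p,R=barpose(th,45,.02,.025);go(p,R)
a=snapshot("side")[90:220,220:380];b=snapshot("top")[130:230,190:350]
i=cv2.vconcat([cv2.resize(a,(400,325)),cv2.resize(b,(400,250))])[:,:,::-1]
cv2.imwrite("pics/c4.png",i)
E
```

```text
2.25 [0.619 0.165 0.093] [ 3.136 -0.789 -1.862] [ 0.7   0.82  0.13  0.39 -1.58 -1.14] [-1.4 -0.5 -1.6]
dpos [14.9 -2.5  0. ] drot [ 0.3 -0.2  0. ]
dpos [ 38.9  -2.4 -20.4] drot [ 0.3 -0.2  0. ]
dpos [ 65.6  -2.3 -37. ] drot [ 0.3 -0.2  0. ]
dpos [ 94.5  -2.2 -49.5] drot [ 0.3 -0.2  0. ]
dpos [125.   -2.1 -57.5] drot [ 0.3 -0.2  0. ]
dpos [156.3  -2.1 -60.8] drot [ 0.3 -0.2  0. ]
dpos [187.7  -2.1 -59.4] drot [ 0.3 -0.2  0. ]
dpos [218.6  -2.1 -53.4] drot [ 0.3 -0.2  0. ]
```

View pics/c4.png

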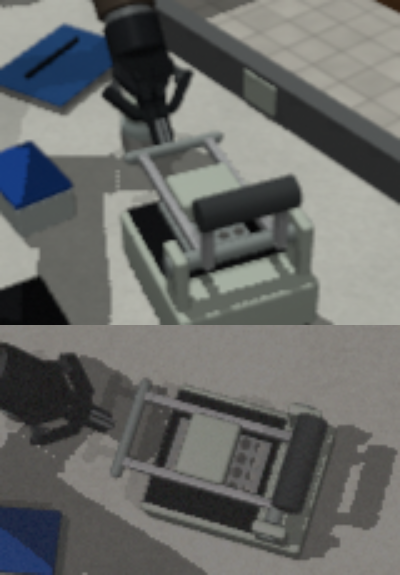

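```bash
python3 - <<'E'
from h import *
s=status.state();p=s["ee_pos"];R=Ro.from_euler("xyz",s["eef_rot"]).as_matrix()
for q in (p,p-R[:,2]*.04,c,c+8e-3*up):
  u=proj("top",q);v=proj("side",q);print((u-[190,130])*2.5+[0,325],(v-[220,90])*2.5)
E
```

```text
[127.77086556 431.36364153] [171.14470762 166.68633249]
[103.08964263 420.13651676] [162.73173281 137.67295959]
[130.62743408 426.183599  ] [173.39324749 147.1839779 ]
[129.49649681 424.61791556] [173.19491417 142.11689919]
```

The tips are under the bar: the TCP projects to (128,431) in the lower picture, right below the bar centre. Now I'll push along the arc.

Request:
{"fn": "step_arm", "kwargs": {
  "increments": [
    {"delta_pos":[15,-2,3],"delta_rot":[0,0,0],"grip":0},
    {"delta_pos":[27,-2,-7],"delta_rot":[0,0,0],"grip":0},
    {"delta_pos":[39,-2,-17],"delta_rot":[0,0,0],"grip":0},
    {"delta_pos":[52,-2,-26],"delta_rot":[0,0,0],"grip":0},
    {"delta_pos":[66,-2,-34],"delta_rot":[0,0,0],"grip":0},
    {"delta_pos":[80,-2,-41],"delta_rot":[0,0,0],"grip":0},
    {"delta_pos":[95,-2,-47],"delta_rot":[0,0,0],"grip":0},
    {"delta_pos":[110,-2,-51],"delta_rot":[0,0,0],"grip":0}
  ]
}}

```text
clock: 3.02
ee_pos: [0.6117, 0.1281, 0.2113]
eef_rot: [-3.137, -0.784, -1.866]
force: [0.0, 0.2, -0.2]
opening: -0.0001
```

```bash
python3 - <<'E'
from h import *
import cv2
from bench import snapshot
now()
for th in (.6,.75,.9,1.05):
  p,R=barpose(th,45,.02,.028);go(p,R)
a=snapshot("side")[70:220,220:380];b=snapshot("top")[130:230,190:350]
i=cv2.vconcat([cv2.resize(a,(400,375)),cv2.resize(b,(400,250))])[:600,:,::-1]
cv2.imwrite("pics/c5.png",i)
E
```

```text
3.02 [0.612 0.128 0.211] [-3.137 -0.784 -1.866] [ 0.67  0.67  0.15  0.42 -1.71 -1.05] [ 0.   0.2 -0.2]
dpos [14.1  1.6  2.3] drot [-0.2  0.1 -0.1]
dpos [45.4  1.6 -1.2] drot [-0.2  0.1 -0.1]
dpos [76.9  1.5 -0. ] drot [-0.2  0.1 -0.1]
dpos [107.8   1.5   5.9] drot [-0.2  0.1 -0.1]
```

View pics/c5.png

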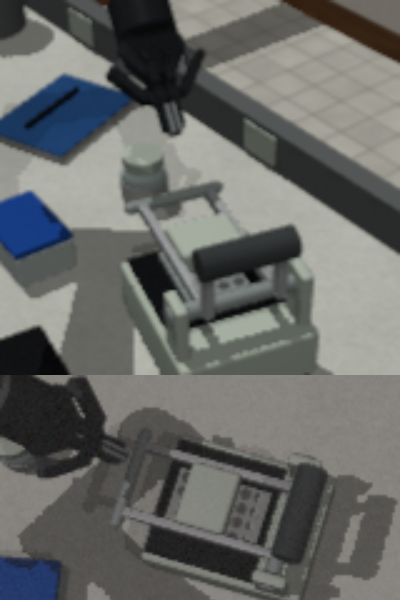

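```bash
python3 - <<'E'
from h import *
import cv2
s=status.state();p=s["ee_pos"];print(p,s["opening"])
print("tcp proj top",proj("top",p),(proj("top",p)-[190,130])*2.5+[0,375],"side",proj("side",p),(proj("side",p)-[220,70])*2.5)
def tri(t,sd):
    P=[];
    for n in("top","side"):
        k=get_calibration(n);P.append(np.array(k["intrinsics"])@np.array(k["camera_from_world"])[:3])
    X=cv2.triangulatePoints(P[0],P[1],np.array(t,float),np.array(sd,float));return (X[:3]/X[3]).ravel()
X=tri((190+125/2.5,130+80/2.5),(220+173/2.5,70+131/2.5));print("tip tri",X,proj("top",X),proj("side",X))
X=tri((190+133/2.5,130+102/2.5),(220+175/2.5,70+197/2.5));print("bar tri",X,proj("top",X),proj("side",X))
E
```

```text
[0.61221627 0.12760998 0.21269611] 5.1278540534490634e-05
tcp proj top [247.59183072 166.152565  ] [143.9795768 465.3814125] side [292.90631836 133.49141742] [182.26579591 158.72854356]
tip tri [0.61571431 0.14610629 0.24192205] [239.71040655 162.48174275] [289.78443258 122.28398451]
bar tri [0.61774398 0.15404458 0.13791931] [243.30917816 170.61690207] [289.77419714 148.84309292]
```

The tips ended up about 34 mm short of the reported TCP along the tool axis. They are seen at (240,162) in the top view and (289,122) in the side view, and they passed in front of the bar, so the lamp arm didn't move. I'll back off, go down, and slide in about 35 mm deeper.

```bash
python3 - <<'E'
from h import *
for o in (-.04,.065):
  p,R=barpose(0,45,.040,o);print(p);go(p,R)
E
```

```text
[0.63529174 0.21219266 0.135     ]
dpos [-116.9    2.8   -6.5] drot [-0.2  0.2 -0.3]
[0.61390883 0.14106479 0.06075379]
dpos [-116.5    3.2   98.5] drot [-0.2  0.2 -0.3]
```

Request:
{"fn": "step_arm", "kwargs": {
  "increments": [
    {"delta_pos":[0,0,-30],"delta_rot":[0,0,0],"grip":0},
    {"delta_pos":[-30,1,-45],"delta_rot":[0,0,0],"grip":0},
    {"delta_pos":[-65,2,-40],"delta_rot":[0,0,0],"grip":0},
    {"delta_pos":[-100,3,-25],"delta_rot":[0,0,0],"grip":0},
    {"delta_pos":[-117,3,-6],"delta_rot":[0,0,0],"grip":0},
    {"delta_pos":[-117,3,20],"delta_rot":[0,0,0],"grip":0},
    {"delta_pos":[-117,3,45],"delta_rot":[0,0,0],"grip":0},
    {"delta_pos":[-117,3,60],"delta_rot":[0,0,0],"grip":0}
  ]
}}

```text
clock: 3.78
ee_pos: [0.6198, 0.1654, 0.0842]
eef_rot: [-3.14, -0.786, -1.866]
force: [-0.8, -0.1, -0.1]
opening: 0.0002
```

```bash
python3 - <<'E'
from h import *
now()
p,R=barpose(0,45,.040,.065);go(p,R)
E
```

```text
3.78 [0.62  0.165 0.084] [-3.14  -0.786 -1.866] [ 0.7   0.82  0.12  0.39 -1.57 -1.15] [-0.8 -0.1 -0.1]
dpos [ 1.1 -1.4 34.3] drot [ 0.  -0.  -0.1]
```

Request:
{"fn": "step_arm", "kwargs": {
  "increments": [
    {"delta_pos":[0,0,12],"delta_rot":[0,0,0],"grip":0},
    {"delta_pos":[0,0,24],"delta_rot":[0,0,0],"grip":0},
    {"delta_pos":[0,0,35],"delta_rot":[0,0,0],"grip":0},
    {"delta_pos":[10,0,35],"delta_rot":[0,0,0],"grip":0},
    {"delta_pos":[20,0,35],"delta_rot":[0,0,0],"grip":0},
    {"delta_pos":[32,0,25],"delta_rot":[0,0,0],"grip":0},
    {"delta_pos":[44,0,15],"delta_rot":[0,0,0],"grip":0},
    {"delta_pos":[44,0,15],"delta_rot":[0,0,0],"grip":0}
  ]
}}

```text
clock: 4.45
ee_pos: [0.6096, 0.1264, 0.1095]
eef_rot: [-3.132, -0.78, -1.871]
force: [-0.1, 0.8, 0.3]
opening: -0.0005
```

```bash
python3 - <<'E'
from h import *
import cv2
from bench import snapshot
now()
for th in (.15,.3,.45,.6,.75,.9,1.05,1.15):
  p,R=barpose(th,45,.02,.065);go(p,R)
a=snapshot("side")[70:220,220:380];b=snapshot("top")[130:220,190:350]
i=cv2.vconcat([cv2.resize(a,(400,375)),cv2.resize(b,(400,225))])[:600,:,::-1]
cv2.imwrite("pics/c6.png",i)
E
```

```text
4.45 [0.61  0.126 0.11 ] [-3.132 -0.78  -1.871] [ 0.67  0.75  0.03  0.42 -1.54 -1.13] [-0.1  0.8  0.3]
dpos [-1.4  0.1  3.2] drot [-0.3  0.3 -0.3]
dpos [ 25.2  -0.1 -13.7] drot [-0.3  0.3 -0.3]
dpos [ 54.   -0.3 -26.3] drot [-0.3  0.3 -0.3]
dpos [ 84.3  -0.6 -34.6] drot [-0.3  0.3 -0.3]
dpos [115.6  -0.7 -38.2] drot [-0.3  0.3 -0.3]
dpos [147.1  -0.9 -37.1] drot [-0.3  0.3 -0.3]
dpos [178.   -1.1 -31.3] drot [-0.3  0.3 -0.3]
dpos [198.   -1.2 -24.9] drot [-0.3  0.3 -0.3]
```

View pics/c6.png

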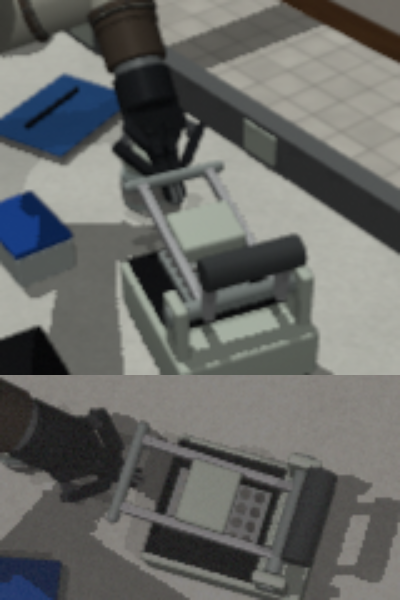

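The bar has risen, from crop row about 195 to 175, and the fingers are under it. I'll keep going along the arc.

Request:
{"fn": "step_arm", "kwargs": {
  "increments": [
    {"delta_pos":[12,0,-6],"delta_rot":[0,0,0],"grip":0},
    {"delta_pos":[26,0,-13],"delta_rot":[0,0,0],"grip":0},
    {"delta_pos":[40,0,-20],"delta_rot":[0,0,0],"grip":0},
    {"delta_pos":[55,0,-26],"delta_rot":[0,0,0],"grip":0},
    {"delta_pos":[70,0,-31],"delta_rot":[0,0,0],"grip":0},
    {"delta_pos":[85,0,-34],"delta_rot":[0,0,0],"grip":0},
    {"delta_pos":[100,0,-36],"delta_rot":[0,0,0],"grip":0},
    {"delta_pos":[115,0,-37],"delta_rot":[0,0,0],"grip":0}
  ]
}}

```text
clock: 5.22
ee_pos: [0.5917, 0.072, 0.2147]
eef_rot: [-3.136, -0.782, -1.868]
force: [1.0, 1.5, -0.0]
opening: -0.0002
```

```bash
python3 - <<'E'
from h import *
now()
for th in (.75,.9,1.05,1.15):
  p,R=barpose(th,45,.02,.065);go(p,R)
E
```

```text
5.22 [0.592 0.072 0.215] [-3.136 -0.782 -1.868] [ 0.62  0.6   0.01  0.45 -1.64 -1.04] [ 1.   1.5 -0. ]
dpos [ 0.9 -1.4 -3.7] drot [-0.1  0.2 -0.2]
dpos [32.4 -1.5 -2.6] drot [-0.1  0.2 -0.2]
dpos [63.3 -1.6  3.3] drot [-0.1  0.2 -0.2]
dpos [83.3 -1.7  9.7] drot [-0.1  0.2 -0.2]
```

Request:
{"fn": "step_arm", "kwargs": {
  "increments": [
    {"delta_pos":[11,-1,-5],"delta_rot":[0,0,0],"grip":0},
    {"delta_pos":[22,-1,-5],"delta_rot":[0,0,0],"grip":0},
    {"delta_pos":[33,-1,-4],"delta_rot":[0,0,0],"grip":0},
    {"delta_pos":[44,-1,-1],"delta_rot":[0,0,0],"grip":0},
    {"delta_pos":[55,-1,1],"delta_rot":[0,0,0],"grip":0},
    {"delta_pos":[65,-1,3],"delta_rot":[0,0,0],"grip":0},
    {"delta_pos":[72,-1,6],"delta_rot":[0,0,0],"grip":0},
    {"delta_pos":[72,-1,6],"delta_rot":[0,0,0],"grip":0}
  ]
}}

```text
clock: 5.88
ee_pos: [0.576, 0.0175, 0.2621]
eef_rot: [-3.135, -0.782, -1.87]
force: [0.1, 0.1, -0.7]
opening: 0.0004
```

```bash
python3 - <<'E'
from h import *
import cv2
from bench import snapshot
now()
a=snapshot("side")[40:220,220:380];b=snapshot("top")[130:220,190:350]
i=cv2.vconcat([cv2.resize(a,(333,375)),cv2.resize(b,(333,187))])[:600,:,::-1]
cv2.imwrite("pics/c7.png",i)
E
```

```text
5.88 [0.576 0.017 0.262] [-3.135 -0.782 -1.87 ] [ 0.57  0.51 -0.05  0.48 -1.65 -0.98] [ 0.1  0.1 -0.7]
```

View pics/c7.png

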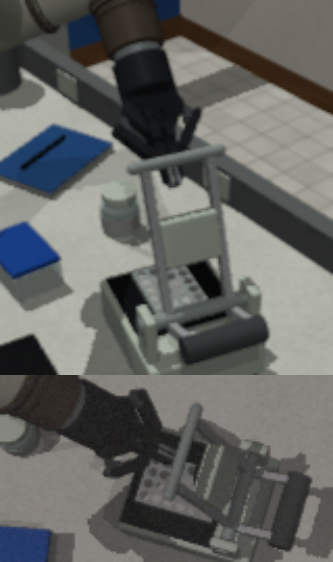

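The lamp arm is well past upright, with its bar at (178,160), and the fingers are in front of it. I'll back straight out.

Request:
{"fn": "step_arm", "kwargs": {
  "increments": [
    {"delta_pos":[-5,0,-20],"delta_rot":[0,0,0],"grip":0},
    {"delta_pos":[-10,0,-45],"delta_rot":[0,0,0],"grip":0},
    {"delta_pos":[-10,0,-75],"delta_rot":[0,0,0],"grip":0},
    {"delta_pos":[-10,0,-105],"delta_rot":[0,0,0],"grip":0},
    {"delta_pos":[-10,0,-135],"delta_rot":[0,-7,0],"grip":0},
    {"delta_pos":[-10,0,-150],"delta_rot":[0,-14,0],"grip":0},
    {"delta_pos":[-10,0,-160],"delta_rot":[0,-21,0],"grip":0},
    {"delta_pos":[-10,0,-160],"delta_rot":[0,-28,0],"grip":0}
  ]
}}

```text
clock: 6.65
ee_pos: [0.6123, 0.1366, 0.369]
eef_rot: [-3.134, -0.286, -1.863]
force: [-0.1, -2.0, 0.0]
opening: -0.0001
```

```bash
python3 - <<'E'
from h import *
now(); go(np.array([.40,.20,.36]),Rt(0))
E
```

```text
6.65 [0.612 0.137 0.369] [-3.134 -0.286 -1.863] [ 0.58  0.43  0.38  0.19 -1.74 -0.86] [-0.1 -2.   0. ]
dpos [ -2.  221.7   7.1] drot [ -0.4 -16.4   0. ]
```

Request:
{"fn": "step_arm", "kwargs": {
  "increments": [
    {"delta_pos":[0,30,0],"delta_rot":[0,-5,0],"grip":0},
    {"delta_pos":[0,60,2],"delta_rot":[0,-10,0],"grip":0},
    {"delta_pos":[0,95,4],"delta_rot":[0,-16,0],"grip":0},
    {"delta_pos":[0,130,6],"delta_rot":[0,-16,0],"grip":0},
    {"delta_pos":[-2,165,7],"delta_rot":[0,-16,0],"grip":0},
    {"delta_pos":[-2,195,7],"delta_rot":[0,-16,0],"grip":0},
    {"delta_pos":[-2,222,7],"delta_rot":[0,-16,0],"grip":0},
    {"delta_pos":[-2,222,7],"delta_rot":[0,-16,0],"grip":0}
  ]
}}

```text
clock: 7.32
ee_pos: [0.3964, 0.2006, 0.3609]
eef_rot: [-3.134, -0.005, -1.857]
force: [-0.0, -0.6, -1.2]
opening: 0.0001
```

```bash
python3 - <<'E'
from h import *
now(); go(np.array([.40,-.04,.32]),Ro.from_euler("xyz",[np.pi,0,-2.4]).as_matrix())
go(np.array([.40,.20,.32]),Ro.from_euler("xyz",[np.pi,0,-2.4]).as_matrix())
E
```

```text
7.32 [0.396 0.201 0.361] [-3.134 -0.005 -1.857] [ 0.84 -0.01 -0.1   0.01 -1.49 -1.13] [-0.  -0.6 -1.2]
dpos [229.6 -71.1  42.5] drot [-0.5 -0.1 31.1]
dpos [-0.6 -3.3 40.9] drot [-0.5 -0.1 31.1]
```

Request:
{"fn": "step_arm", "kwargs": {
  "increments": [
    {"delta_pos":[28,-9,5],"delta_rot":[0,0,4],"grip":0},
    {"delta_pos":[56,-18,10],"delta_rot":[0,0,8],"grip":0},
    {"delta_pos":[84,-27,15],"delta_rot":[0,0,12],"grip":0},
    {"delta_pos":[112,-36,20],"delta_rot":[0,0,16],"grip":0},
    {"delta_pos":[140,-45,25],"delta_rot":[0,0,20],"grip":0},
    {"delta_pos":[168,-53,30],"delta_rot":[0,0,24],"grip":0},
    {"delta_pos":[200,-62,36],"delta_rot":[0,0,28],"grip":0},
    {"delta_pos":[230,-71,42],"delta_rot":[0,0,31],"grip":0}
  ]
}}

```text
clock: 7.98
ee_pos: [0.3998, -0.0417, 0.3201]
eef_rot: [-3.133, -0.0, -2.4]
force: [1.4, -0.0, -0.3]
opening: 0.0002
```

```bash
python3 - <<'E'
from h import *
now(); go(np.array([.4735,-.313,.20]),Ro.from_euler("xyz",[np.pi,0,-3.0]).as_matrix())
E
```

```text
7.98 [ 0.4   -0.042  0.32 ] [-3.133 -0.    -2.4  ] [ 0.31 -0.09 -0.26  0.01 -1.39 -1.14] [ 1.4 -0.  -0.3]
dpos [ 128.7 -248.8  122.3] drot [-0.5  0.1 34.4]
```

Request:
{"fn": "step_arm", "kwargs": {
  "increments": [
    {"delta_pos":[16,-32,10],"delta_rot":[0,0,4],"grip":0},
    {"delta_pos":[32,-64,20],"delta_rot":[0,0,8],"grip":0},
    {"delta_pos":[48,-96,30],"delta_rot":[0,0,12],"grip":0},
    {"delta_pos":[64,-128,45],"delta_rot":[0,0,17],"grip":0},
    {"delta_pos":[80,-160,65],"delta_rot":[0,0,22],"grip":0},
    {"delta_pos":[96,-192,85],"delta_rot":[0,0,26],"grip":0},
    {"delta_pos":[112,-222,105],"delta_rot":[0,0,30],"grip":0},
    {"delta_pos":[129,-249,122],"delta_rot":[0,0,34],"grip":0}
  ]
}}

```text
clock: 8.65
ee_pos: [0.4737, -0.3154, 0.1979]
eef_rot: [-3.135, 0.002, -2.998]
force: [-0.5, 0.1, 0.3]
opening: -0.0
```

```bash
python3 - <<'E'
from h import *
import cv2
from bench import snapshot
now(); B=np.array([.4735,-.313,.10]);go(B,Ro.from_euler("xyz",[np.pi,0,-3.0]).as_matrix())
a=snapshot("side")[90:330,200:460];b=snapshot("top")[120:260,230:450]
i=cv2.vconcat([cv2.resize(a,(400,369)),cv2.resize(b,(400,231))])[:600,:,::-1]
cv2.imwrite("pics/c8.png",i)
p=status.state()["ee_pos"]
print(proj("side",p)-[200,90],proj("top",p)-[230,120])
print((proj("side",p)-[200,90])*400/260,(proj("top",p)-[230,120])*400/220+[0,369])
E
```

```text
8.65 [ 0.474 -0.315  0.198] [-3.135e+00  2.000e-03 -2.998e+00] [-0.3   0.29 -0.14  0.01 -1.14 -1.13] [-0.5  0.1  0.3]
dpos [ 0.1  3.  97.8] drot [-0.4  0.1  0.1]
[164.48433742 155.80856064] [165.47267233  91.87394826]
[253.0528268 239.7054779] [300.85940423 536.0435423 ]
```

View pics/c8.png

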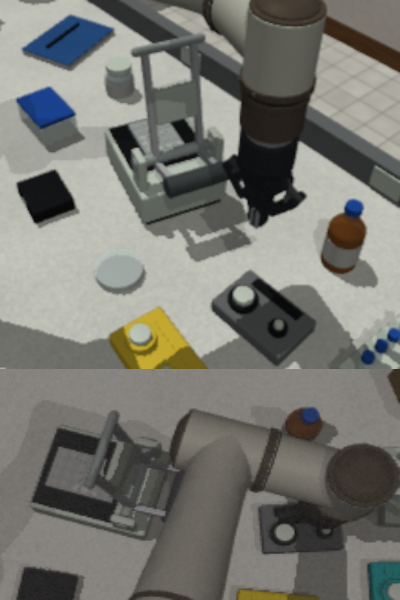

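The lamp arm is fully back and stays raised. The tips are at about (258,221) in the side crop, above the pad, and the big button is at (243,296). I'll go down closer and take one close look with the wrist and side views together.

Request:
{"fn": "step_arm", "kwargs": {
  "increments": [
    {"delta_pos":[0,3,20],"delta_rot":[0,0,0],"grip":0},
    {"delta_pos":[0,3,40],"delta_rot":[0,0,0],"grip":0},
    {"delta_pos":[0,3,60],"delta_rot":[0,0,0],"grip":0},
    {"delta_pos":[0,3,80],"delta_rot":[0,0,0],"grip":0},
    {"delta_pos":[0,3,98],"delta_rot":[0,0,0],"grip":0},
    {"delta_pos":[0,3,118],"delta_rot":[0,0,0],"grip":0},
    {"delta_pos":[0,3,118],"delta_rot":[0,0,0],"grip":0}
  ]
}}

```text
clock: 9.33
ee_pos: [0.469, -0.312, 0.0729]
eef_rot: [3.14, -0.011, -2.999]
force: [0.4, -0.2, -0.3]
opening: 0.0003
```

```bash
python3 - <<'E'
from h import *
import cv2
from bench import snapshot
now()
a=snapshot("side")[200:330,300:440];w=snapshot("wrist")
i=np.zeros((600,800,3),np.uint8);i[:371,:400]=cv2.resize(a,(400,371),interpolation=2);i[380:600,:352]=cv2.resize(snapshot("top")[180:240,360:456],(352,220),interpolation=2)
i[:,400:]=cv2.resize(w[:,187:453],(400,600))
cv2.imwrite("pics/c9.png",i[:,:,::-1])
p=status.state()["ee_pos"]
for h in (0,.034): q=p+[0,0,h];print((proj("side",q)-[300,200])*400/140,(proj("top",q)-[360,180])*352/96+[0,380])
E
```

```text
9.33 [ 0.469 -0.312  0.073] [ 3.14  -0.011 -2.999] [-0.3   0.41 -0.31  0.   -0.87 -1.13] [ 0.4 -0.2 -0.3]
[169.44152437 215.5861525 ] [103.3633667  516.58197548]
[172.954283   191.91981118] [109.8446991  511.15955495]
```

View pics/c9.png

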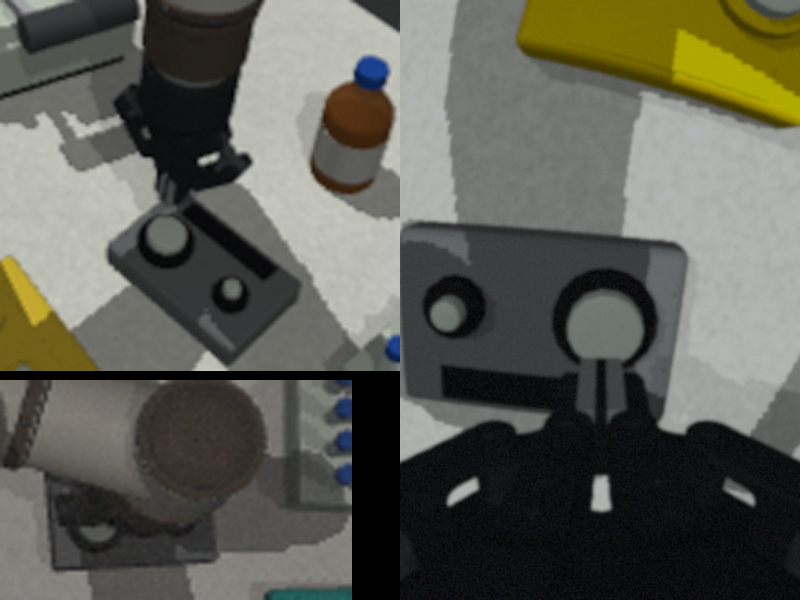

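```bash
python3 - <<'E'
from h import *
from scipy.optimize import least_squares
s=status.state();p=s["ee_pos"];R=Ro.from_euler("xyz",s["eef_rot"]).as_matrix()
k=get_calibration("wrist");K=np.array(k["intrinsics"]);T=np.array(k["camera_from_world"]);cw=-T[:3,:3].T@T[:3,3]
print("cam rel tcp in tool mm",R.T@(cw-p)*1e3, "axis in tool",R.T@T[2,:3])
def wr(u,v):
    a=np.array([(u-K[0,2])/K[0,0],(v-K[1,2])/K[1,1]]);r=np.hypot(*a)
    return T[:3,:3].T@np.r_[a/r*np.sin(r),np.cos(r)]
def hit(d,z): return cw+d*(z-cw[2])/d[2]
print("button via wrist",hit(wr(323.3,216.8),.036),"small",hit(wr(187+47/1.504,313/1.504),.036))
d1=wr(323.3,240);k=get_calibration("side");Ts=np.array(k["camera_from_world"]);o2=-Ts[:3,:3].T@Ts[:3,3]
for sd in((364,271.8),(364,269)):
  d2=ray("side",*sd,0)-o2;d2/=np.linalg.norm(d2)
  A=np.c_[d1,-d2];t=np.linalg.lstsq(A,o2-cw,rcond=None)[0];X=(cw+t[0]*d1+o2+t[1]*d2)/2
  print("tip",X,"miss",np.linalg.norm(A@t-(o2-cw)),"rel tcp",X-p,"tool",R.T@(X-p))
E
```

```text
cam rel tcp in tool mm [  73.46183351   -0.59896781 -174.85849329] axis in tool [-2.91365014e-01 -4.24678800e-04  9.56611859e-01]
button via wrist [ 0.479628   -0.31132852  0.036     ] small [ 0.48472489 -0.39211417  0.036     ]
tip [ 0.48402281 -0.31304072  0.07836997] miss 0.009254946139806675 rel tcp [0.01170181 0.00077389 0.0006123 ] tool [-0.01169094 -0.0009045  -0.00064029]
tip [ 0.47755529 -0.31489102  0.09627637] miss 0.012516057888430824 rel tcp [ 0.00523428 -0.0010764   0.01851869] tool [-0.004977   -0.00189036 -0.01852443]
```

Request:
{"fn": "step_arm", "kwargs": {
  "increments": [
    {"delta_pos":[-7,0,4],"delta_rot":[0,0.6,0],"grip":0},
    {"delta_pos":[-7,0,10],"delta_rot":[0,0.6,0],"grip":0},
    {"delta_pos":[-7,0,16],"delta_rot":[0,0.6,0],"grip":0},
    {"delta_pos":[-7,0,22],"delta_rot":[0,0.6,0],"grip":0},
    {"delta_pos":[-7,0,27],"delta_rot":[0,0.6,0],"grip":0},
    {"delta_pos":[-7,0,29],"delta_rot":[0,0.6,0],"grip":0}
  ]
}}

```text
clock: 9.98
ee_pos: [0.4784, -0.3127, 0.0475]
eef_rot: [-3.138, -0.015, -2.999]
force: [-0.1, -0.0, 0.5]
opening: 0.0002
```

Request:
{"fn": "step_arm", "kwargs": {
  "increments": [
    {"delta_pos":[0,0,3],"delta_rot":[0,0,0],"grip":0},
    {"delta_pos":[0,0,6],"delta_rot":[0,0,0],"grip":0},
    {"delta_pos":[0,0,8],"delta_rot":[0,0,0],"grip":0},
    {"delta_pos":[0,0,8],"delta_rot":[0,0,0],"grip":0}
  ]
}}

```text
clock: 10.32
ee_pos: [0.478, -0.3127, 0.0391]
eef_rot: [-3.139, -0.016, -2.999]
force: [0.1, -0.2, -0.7]
opening: 0.0002
```

Request:
{"fn": "step_arm", "kwargs": {
  "increments": [
    {"delta_pos":[0,0,3],"delta_rot":[0,0,0],"grip":0},
    {"delta_pos":[0,0,6],"delta_rot":[0,0,0],"grip":0},
    {"delta_pos":[0,0,8],"delta_rot":[0,0,0],"grip":0},
    {"delta_pos":[0,0,8],"delta_rot":[0,0,0],"grip":0}
  ]
}}

```text
clock: 10.65
ee_pos: [0.4774, -0.3126, 0.0305]
eef_rot: [-3.139, -0.017, -2.999]
force: [-0.0, -0.7, -1.1]
opening: -0.0001
```

```bash
python3 - <<'E'
from h import *
now()
E
```

```text
10.65 [ 0.477 -0.313  0.031] [-3.139 -0.017 -2.999] [-0.29  0.47 -0.33  0.01 -0.78 -1.15] [-0.  -0.7 -1.1]
```

Request:
{"fn": "step_arm", "kwargs": {
  "increments": [
    {"delta_pos":[0,0,4],"delta_rot":[0,0,0],"grip":0},
    {"delta_pos":[0,0,8],"delta_rot":[0,0,0],"grip":0},
    {"delta_pos":[0,0,12],"delta_rot":[0,0,0],"grip":0},
    {"delta_pos":[0,0,14],"delta_rot":[0,0,0],"grip":0},
    {"delta_pos":[0,0,14],"delta_rot":[0,0,0],"grip":0}
  ]
}}

```text
clock: 11.07
ee_pos: [0.4772, -0.3126, 0.0163]
eef_rot: [-3.139, -0.017, -2.999]
force: [-0.3, 0.4, 2.9]
opening: 0.0001
```

Request:
{"fn": "step_arm", "kwargs": {
  "increments": [
    {"delta_pos":[0,0,2],"delta_rot":[0,0,0],"grip":0},
    {"delta_pos":[0,0,3],"delta_rot":[0,0,0],"grip":0},
    {"delta_pos":[0,0,3],"delta_rot":[0,0,0],"grip":0}
  ]
}}

```text
clock: 11.32
ee_pos: [0.4773, -0.3127, 0.0135]
eef_rot: [-3.139, -0.017, -2.999]
force: [0.3, 1.0, 4.2]
opening: 0.0001
```

Contact: the button's spring force is rising. I'll press on to its stop.

Request:
{"fn": "step_arm", "kwargs": {
  "increments": [
    {"delta_pos":[0,0,2],"delta_rot":[0,0,0],"grip":0},
    {"delta_pos":[0,0,3],"delta_rot":[0,0,0],"grip":0},
    {"delta_pos":[0,0,3],"delta_rot":[0,0,0],"grip":0}
  ]
}}

```text
clock: 11.57
ee_pos: [0.4774, -0.3128, 0.0129]
eef_rot: [-3.138, -0.017, -2.998]
force: [-4.0, 3.9, 15.3]
opening: 0.0
```

```bash
python3 - <<'E'
from h import *
now()
E
```

```text
11.57 [ 0.477 -0.313  0.013] [-3.138 -0.017 -2.998] [-0.29  0.5  -0.35  0.01 -0.74 -1.15] [-4.   3.9 15.3]
```

```bash
python3 - <<'E'
import numpy as np
from bench import snapshot
np.savez("press.npz",s=snapshot("side"),w=snapshot("wrist"))
E
```

Request:
{"fn": "step_arm", "kwargs": {
  "increments": [
    {"delta_pos":[0,0,-8],"delta_rot":[0,0,0],"grip":0},
    {"delta_pos":[0,0,-25],"delta_rot":[0,0,0],"grip":0},
    {"delta_pos":[0,0,-50],"delta_rot":[0,0,0],"grip":0},
    {"delta_pos":[0,0,-80],"delta_rot":[0,0,0],"grip":0},
    {"delta_pos":[0,0,-110],"delta_rot":[0,0,0],"grip":0},
    {"delta_pos":[0,0,-130],"delta_rot":[0,0,0],"grip":0},
    {"delta_pos":[0,0,-130],"delta_rot":[0,0,0],"grip":0}
  ]
}}

```text
clock: 12.25
ee_pos: [0.4824, -0.3134, 0.148]
eef_rot: [-3.133, -0.008, -2.997]
force: [-0.3, 0.2, 0.1]
opening: 0.0
```

```bash
python3 - <<'E'
from h import *
import cv2
from bench import snapshot
now();z=np.load("press.npz");s2=snapshot("side");w2=snapshot("wrist")
i=np.zeros((600,800,3),np.uint8)
i[:300,:323]=cv2.resize(z["s"][200:330,300:440],(323,300),interpolation=2)
i[:300,330:]=cv2.resize(z["w"][100:300,180:494],(470,300),interpolation=2)
i[300:,:400]=cv2.resize(s2[90:330,180:500],(400,300),interpolation=2)
i[300:,400:]=cv2.resize(w2[100:300,187:453],(400,300),interpolation=2)
cv2.imwrite("pics/c10.png",i[:,:,::-1])
E
```

```text
12.25 [ 0.482 -0.313  0.148] [-3.133 -0.008 -2.997] [-0.29  0.34 -0.2   0.01 -1.04 -1.14] [-0.3  0.2  0.1]
```

View pics/c10.png

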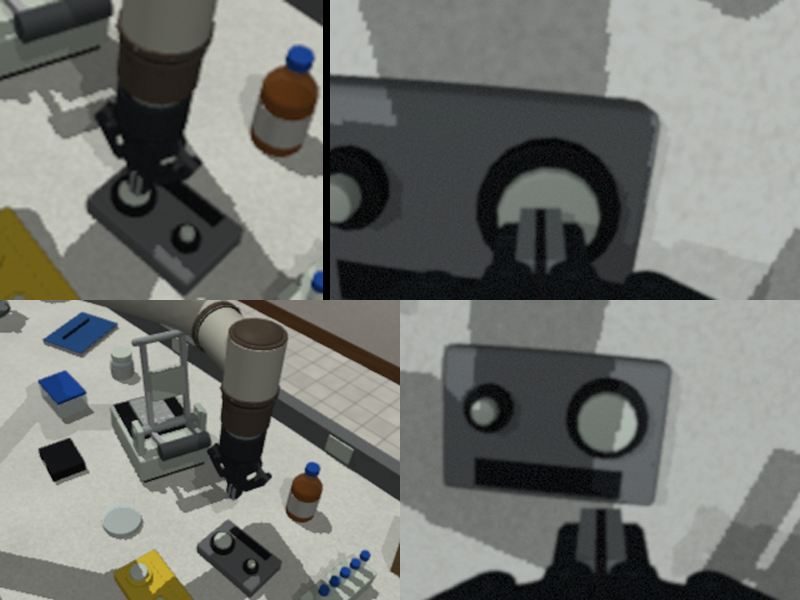

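While pressed, the tips rested on the big button, which was sunk into its ring. After release it is out again, the small button is untouched, the lamp arm is fully raised, and the robot is clear.

```bash
python3 -c "
from bench import arm
print(arm.finish_job())"
```

```text
the job is handed in; nothing more can be done
None
```

I raised the lamp arm, then pressed and released the larger button, and handed the job in at about 12.3 s of the 64 s allowed.

- **Lamp arm:** The first upward push missed. The finger tips appeared about 34 mm short of the reported tool position and passed in front of the bar without moving it. I went in deeper and pushed the bar past its balance point. The last pictures show the arm standing fully raised with the robot clear of it.
- **Big button:** I pressed it with the shut fingers. The force rose from 2.9 to 4.2 N, then jumped to 15 N as travel stopped, so it reached its stop. After I let go, the force was back near zero and the last wrist picture shows the button out again. The fingers only touched the larger button.
- **Everything else:** The pictures show no sign that anything else on the bench moved.

**Checks that disagreed:** The button height fits a shorter offset, about 20 mm rather than 34 mm. I never explained this offset; I worked around it using the pictures and the force readings. The wrist and top cameras also placed the button about 6 mm apart, and I aimed between the two.

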